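Start the centrifuge rotor's lid screw without crossing the thread

TASK

Start the lid screw of the black centrifuge rotor on the bench stand so that its thread is not crossed: turn its black knob backward (anticlockwise seen from above) until the screw drops into the thread, and only then turn it forward (clockwise) one full turn from there. Finish while still gripping the knob, holding the screw just started at that one turn, and leave everything else on the bench where it stands.

Things in the scene. Friction and masses are not known exactly. Their poses are not given: they have to be found in the camera images.
- knob_centre (a point): centre of the lid screw's black round knob: on the vertical screw axis, half-way up the knob. Knob 40 mm diameter, 30 mm high, finely ribbed, with an aluminium disc and one white index mark on top; can be gripped at any yaw from above. Its underside is 22 mm above the lid's bushing when screw_lift reads 0, lower by the value of screw_lift. Under it a 33 mm washer moves up and down with it.
- rotor: black rotor, 180 mm diameter, on a grey stand, fixed on the bench at a place that differs each time; origin on the screw axis at bench height. Its clear flat lid tops out at 100 mm above the bench, the lid's 60 mm wide metal bushing at 108 mm. Rotor and lid do not turn.
- lid_screw (a joint): turn of the knob, rad: grows backward (anticlockwise from above), no stops, friction 0.03 Nm, stays where left. Starts at -0.4 to 0.4 with the screw standing on top of the hub's right-hand thread. Turned backward it climbs 5 mm per turn and after 0.8 to 2.8 rad (varies) runs off the thread's end and drops 5 mm by its weight (0.16 kg); a firm grip holds it up until the hand presses down or lets go.
- screw_lift (a joint): depth of the captive screw, m, grows downward: 0 standing on the very end of the thread (highest point), 0.005 just after it has dropped there, then 0.005 more per turn forward: 0.010 after one full turn from the drop. If turned on backward after the drop it climbs again, 0.005 per turn. Axial play 0.0008; tight at 0.015. While turning, a hand that stays at one height just slips along the knob.
- flask: conical glass flask, 66 mm wide, 102 mm high; bystander, origin at the centre of its underside
- media_bottle: glass bottle with blue cap, 56 mm wide, 105 mm high; bystander, origin at the centre of its underside
- tube_rack: white rack of capped tubes, 190 x 66 mm, 74 mm high, beside the rotor; bystander, origin at the centre of its underside
- petri_dish: closed clear dish, 93 mm wide, 16 mm high, beside the rotor; bystander, origin at the centre of its underside
- beaker: glass beaker, 68 mm wide, 85 mm high, beside the rotor; bystander, origin at the centre of its underside
- reagent_jar: white jar with red cap, 60 mm wide, 75 mm high; bystander, origin at the centre of its underside
Not all that is in view belongs to the job. There is more than one size of the rotor; the job needs the middle-sized.

How it is judged (in metres and radians):
On the way:
1. the screw has been turned backward off the end of the thread and has dropped into it (value of joint lid_screw above 0.9 rad and value of joint screw_lift above 0.0032 m), for 0.1 s.
At the end, for the whole second after the job is handed in: After the drop the screw is wound in by one turn counted from the drop, give or take about a third of a turn (screw_lift 8.2 to 11.8 mm), it is at rest, and the fingers still grip its knob (more than 3 N) (value of joint screw_lift between 0.0082 and 0.0118 m and contact force between the fingers and lid_screw above 3 N and velocity of joint lid_screw between -0.1 and 0.1 rad/s); the arm keeps its last pose, push and grip.
It fails at once if the screw is driven forward (by more than about a sixth of a turn) before it has dropped into the thread, crossing it (value of joint lid_screw below -1.5 rad and value of joint screw_lift below 0.005 m).
It fails at once if a bystander is pushed or knocked over (moved by more than 30 mm) (distance of any of flask, media_bottle, tube_rack, petri_dish, beaker, reagent_jar from where it was at the start of the episode above 0.03 m).
It also fails if it takes over 72 s, if anything falls off the work surface, if the arm or the gripper's body presses on something with over 40 N, if the wrist force passes 120 N, or if a joint passes its speed limit or range.

ROBOT

A 6-joint arm with a two-finger parallel gripper is mounted at the origin on the work surface. World frame = base frame: x ahead of the robot, y to its left, z up, the work surface at z = 0. Lengths are in mm, angles in rad, forces in N, time in s.
With the tool pointing down it reaches from about 350 to 975 mm from the base axis. Payload 7.1 kg.
Tool frame: the origin (TCP) lies on the front face of the gripper's body, between the roots of the fingers; the fingertips stand 80 mm ahead of it and the grasp point (between the pads) lies 61 mm ahead of it (env.tips_ahead is the distance from the TCP to the fingertips, in mm); z points along the fingers, y is the line along which they close (so a half turn about z gives the same grasp; the last joint's range is limited). The gripper opens to 88 mm and grips with 3 to 60 N. Pads are 20 mm wide; open, the fingers measure 115 mm over their backs; the gripper's body (75 mm by 178 mm) begins 61 mm behind the grasp point.
Start: joints at [-1.249, 0.423, 1.63, -0, 1.089, -0.019], TCP at [208.918, -589.032, 302.675] pointing down, gripper open.
Joint ranges: [-3, 3], [-0.9, 2.11], [0.09, 2.58], [-1.31, 4.45], [0.11, 2.69], [-2.54, 2.54]. Speed limits (rad/s): [2.39, 2.39, 3.01, 3.14, 3.14, 3.14].

INTERFACE

Orientations are given as a unit quaternion [x, y, z, w].
In Python, from station import env, set_gripper, viewer, workorder gives the robot as it stands. Calls block until the motion is done:
- env.reach(position, orientation): joint-space move of the TCP to a pose.
- env.move_l(position, rot=None, rate=150, f_stop=None): straight line of the TCP; rot=None keeps the orientation; rate is the mean speed in mm/s. With f_stop (N) it stops when the force on the tool has changed by that much, and returns True; else False.
- env.move_joints(angles): joint-space move.
- set_gripper(opening): finger opening in mm; the grip force is fixed at half the most; returns when the fingers have stopped.
- env.hold(seconds).
- env.ik(position, orientation): joint angles nearest the present ones, or None.
- env.read_state(): the state.
- viewer.camera(name): name is "scene" or "top" or "wrist"; returns the picture (384x512x3 uint8, blue, green, red); there is no depth.
- viewer.camera_params(name): a dict with "fx", "fy", "cx", "cy" (pixels), "dist" ([k1, k2, p1, p2, k3] as OpenCV has them; the pictures are not rectified), "pose" (4x4, takes a point from camera to world coordinates); the wrist camera has in their place "tool_from_camera" (4x4, takes a point from camera to tool coordinates, whose origin is the TCP and whose axes are the flange's). Camera axes: x right, y up, looking along -z (the intrinsics and any distortion apply to the point x, -y, -z); pixel columns grow to the right and rows downward; lengths in mm; the calibration is good to about 2 mm. A picture is of the moment at which its call begins: read the wrist's pose just before it. camera_params takes no time and is no camera call.
A pose or a line that the arm cannot do raises env.IKError and nothing moves.
- workorder.sign_off(): hands the job in; it is judged then, once.
The state is a dict: "time_s": time; "qpos": joint angles; "dq": joint speeds; "tau": joint torques, N m; "tool_pos": TCP position; "orientation": TCP orientation; "force": force on the tool from outside, world axes, zero at the start; "wrist_torque": the same for the moment, N m; "width": finger opening in mm; "grip_force": force on a finger pad.
Only numpy, scipy, OpenCV 4.12 (cv2) and the standard library are available. Lean on these libraries where they do the work, as an engineer would, in place of code of your own. Each camera call takes 0.05 s, during which the arm holds its last target. There are 200 camera calls.

## Working session

There is one attempt and no reset: what is moved stays moved. The work goes in short steps, each a Python script; the robot and the scene stay as the last script left them, time stands still between calls to the robot, and variables do not carry over. Pictures are saved under pics/ and viewed, at most 10 in all, crops included, and the job is handed in when it is done.

```bash
mkdir -p pics; ls; python3 - <<'E'
from station import env, viewer
import cv2, numpy as np
a=viewer.camera("scene"); b=viewer.camera("top")
cv2.imwrite("pics/top.png",cv2.resize(b,(800,600),interpolation=cv2.INTER_CUBIC)); cv2.imwrite("pics/scene.png",a)
for n in("top","scene","wrist"):print(n,{k:np.round(v,4).tolist() for k,v in viewer.camera_params(n).items()})
print(env.read_state())
E
```

```text
pics
top {'fx': 412.2843, 'fy': 412.2843, 'cx': 252.5509, 'cy': 190.4795, 'dist': [0.0386, 0.0, 0.0, 0.0, 0.0], 'pose': [[0.0052, 0.9991, -0.0429, 401.5088], [-0.9998, 0.0061, 0.0196, -18.7622], [0.0199, 0.0428, 0.9989, 1360.3638], [0.0, 0.0, 0.0, 1.0]]}
scene {'fx': 486.6483, 'fy': 486.6483, 'cx': 248.6564, 'cy': 186.9397, 'dist': [0.0467, 0.0, 0.0, 0.0, 0.0], 'pose': [[0.466, -0.5244, 0.7127, 1369.6773], [0.8845, 0.2976, -0.3593, -467.906], [-0.0237, 0.7978, 0.6025, 873.8752], [0.0, 0.0, 0.0, 1.0]]}
wrist {'fx': 318.0948, 'fy': 318.0948, 'cx': 261.6819, 'cy': 184.5032, 'dist': [-0.0482, 0.0, 0.0, 0.0, 0.0], 'tool_from_camera': [[-0.0004, 0.9561, 0.293, 81.0087], [1.0, 0.0003, 0.0006, -1.5923], [0.0005, 0.293, -0.9561, -81.4663], [0.0, 0.0, 0.0, 1.0]]}
{'time_s': 0.1, 'qpos': array([-1.24902935e+00,  4.23734172e-01,  1.63060508e+00,  1.44584679e-05,
        1.08861357e+00, -1.89916927e-02]), 'dq': array([-5.25113842e-05,  4.95563097e-04, -3.28778916e-03,  8.59599347e-05,
        1.66603277e-03, -7.39750009e-04]), 'tau': array([ 8.54367663e-04, -5.45610988e+01, -2.74325430e+01,  6.45421771e-02,
        1.88072986e-02, -3.58375303e-05]), 'tool_pos': array([ 208.7836638 , -588.67816148,  302.00158843]), 'orientation': array([ 9.85520861e-01,  1.69552854e-01, -9.62336773e-05, -6.73269073e-04]), 'force': array([ 0.81530424, -0.03820874, -0.09602166]), 'wrist_torque': array([-0.00986374, -0.0678541 ,  0.06740541]), 'grip_force': 0.0, 'width': 87.79033413057026}
```

View pics/top.png

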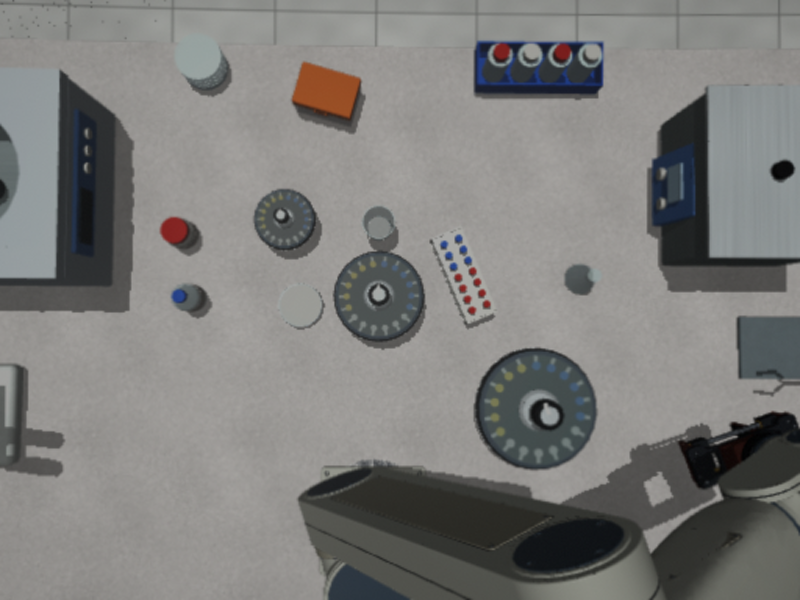

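View pics/scene.png

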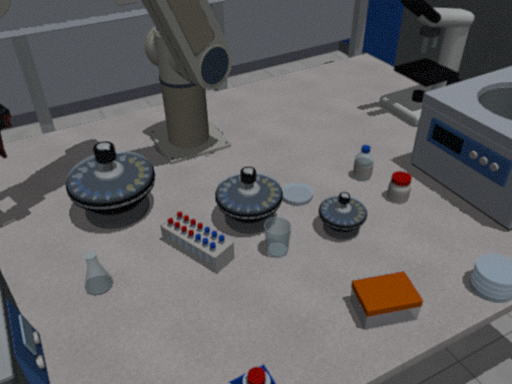

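Three rotors (top view, 800x600): small (284,220), middle (379,296) and large (536,408). The middle one fits: its size is in between, and the tube rack, dish and beaker stand beside it. I'll check the diameter and look at a crop.

```bash
cat > h.py <<'E'
import numpy as np, cv2
from station import env, set_gripper, viewer, workorder
from scipy.spatial.transform import Rotation as R
def ray(name,uv,T=None):
    p=viewer.camera_params(name); K=np.array([[p['fx'],0,p['cx']],[0,p['fy'],p['cy']],[0,0,1]])
    x,y=cv2.undistortPoints(np.array([[uv]],float),K,np.array(p['dist']))[0,0]
    T=np.array(p['pose']) if T is None else T@np.array(p['tool_from_camera'])
    return T[:3,3],T[:3,:3]@np.array([x,-y,-1])
def at_z(name,uv,z,T=None):
    o,d=ray(name,uv,T); return o+d*(z-o[2])/d[2]
def toolT(s):
    T=np.eye(4);T[:3,:3]=R.from_quat(s['orientation']).as_matrix();T[:3,3]=s['tool_pos'];return T
def quat(yaw): return (R.from_euler('z',yaw)*R.from_euler('x',np.pi)).as_quat()
E
python3 - <<'E'
from h import *
s=512/800
print("knob top",at_z("top",(379*s,294*s),158))
for r in [(334,424),(254,316),(475,596)]: print("diam@95",np.linalg.norm(at_z("top",(r[0]*s,296*s),85)-at_z("top",(r[1]*s,296*s),85)))
b=cv2.imread("pics/top.png");a=cv2.imread("pics/scene.png")
c1=cv2.resize(b[230:360,310:440],(390,390),interpolation=cv2.INTER_CUBIC)
c2=cv2.resize(a[160:240,210:290],(400,400)  ,interpolation=cv2.INTER_CUBIC)[:390]
cv2.imwrite("pics/c.png",np.hstack([c1,c2]))
E
```

```text
knob top [459.72594856 -13.21112868 158.        ]
diam@95 178.21617228875814
diam@95 121.67552235360695
diam@95 240.58562570006785
```

View pics/c.png

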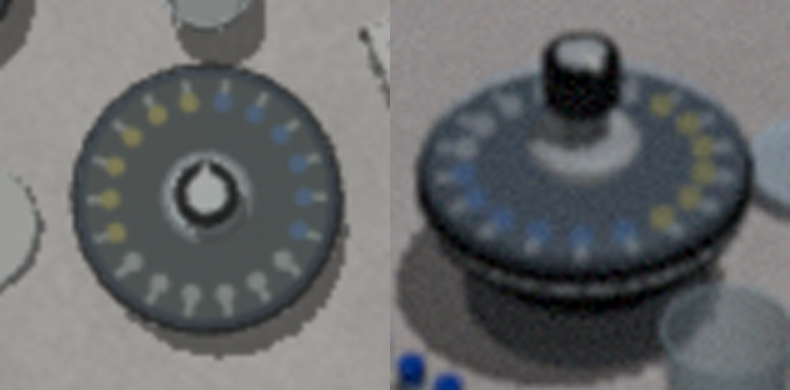

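The crop shows the middle rotor. It measures 178 mm across, matching the 180 mm given (the others are 122 and 241 mm). Its knob disc is at top (379,294) and its mark points up. Next I'll cross-check with the scene ray, then hover and look with the wrist camera.

```bash
python3 - <<'E'
from h import *
print(at_z("scene",(248.6,171),158))
s=env.read_state();p=s['tool_pos'];env.move_l([p[0],p[1],345],rate=200)
for y in np.arange(-3,3.1,1): 
    q=env.ik([460,-13,204],quat(y)); print(round(y,2),None if q is None else np.round(q,3))
q=env.ik([460-0,-13,345],quat(0)); env.move_joints(q)
env.hold(.3); s=env.read_state(); im=viewer.camera("wrist"); np.save("T.npy",toolT(s))
cv2.imwrite("pics/w.png",cv2.resize(im,(800,600),interpolation=cv2.INTER_CUBIC)); print(s['time_s'],s['tool_pos'],s['force'])
E
```

```text
[463.13424467  -9.6283489  158.        ]
-3.0 [-0.054  0.342  2.056  0.     0.744 -1.767]
-2.0 None
-1.0 [-0.054  0.342  2.056 -0.     0.744  2.517]
0.0 [-0.054  0.342  2.056 -0.     0.744  1.517]
1.0 [-0.054  0.342  2.056 -0.     0.744  0.517]
2.0 [-0.054  0.342  2.056 -0.     0.744 -0.483]
3.0 [-0.054  0.342  2.056  0.     0.744 -1.483]
3.0 [460.0504661  -13.31920762 344.99610467] [-0.22044869 -1.34750752  0.27472164]
```

View pics/w.png

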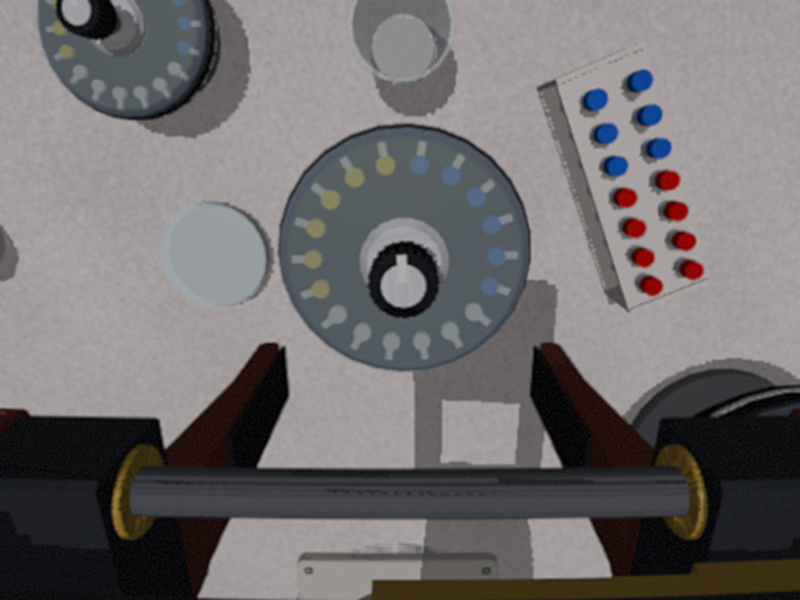

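The wrist view shows the knob disc centre at (403,285), with rack, dish and beaker clear of the hand's path. I'll refine the knob position, then descend and grip.

```bash
python3 - <<'E'
from h import *
T=np.load("T.npy"); k=at_z("wrist",(403*.64,285*.64),158,T); print(k)
t=at_z("top",(379*.64,294*.64),158); s_=at_z("scene",(248.6,171),158)
xy=np.median([k[:2],t[:2],s_[:2]],axis=0); print(xy); np.save("xy.npy",xy)
env.reach([*xy,300],quat(-0.85)); env.move_l([*xy,206],rate=100)
env.hold(.3); print(env.read_state()['force'])
set_gripper(30); s=env.read_state(); print(s['time_s'],s['tool_pos'],s['width'],s['grip_force'],s['force'],s['qpos'][5])
E
```

```text
[460.13326539  -8.24634487 158.        ]
[460.13326539  -9.6283489 ]
[-0.11479396  0.35746191  0.17363844]
6.075 [460.09238456  -9.65930191 205.9865861 ] 39.62682531232083 30.000232458114624 [-0.39074704 -0.86956429  0.67410313] 2.3740400147281355
```

```bash
cat >> h.py <<'E'
P=5/(2*np.pi)
def turn(xy,z,y0,y1,f=1.0,step=0.2):
    "turn about the axis while following the thread"
    n=max(1,int(np.ceil(abs(y1-y0)/step)))
    for y in np.linspace(y0,y1,n+1)[1:]:
        z1=z+P*(y-y0)*f; env.move_joints(env.ik([*xy,z1],quat(y)))
    return z1
def rep(t):
    s=env.read_state(); print(t,round(s['time_s'],2),'z',round(s['tool_pos'][2],2),'F',np.round(s['force'],1),'Mz',np.round(s['wrist_torque'],2),'g',round(s['grip_force'],1),'w',round(s['width'],1),flush=True); return s
E
python3 - <<'E'
from h import *
xy=np.load("xy.npy"); z=206; y=-0.85
for i in range(3):
    z=turn(xy,z,y,y+.4,step=.4); y+=.4; rep('turned %.2f'%y)
    st=env.move_l([*xy,z-3],rate=6,f_stop=8); s=rep('press %s'%st)
    if not st: break
    env.move_l([*xy,z],rate=20)
E
```

```text
turned -0.45 6.54 z 206.31 F [-1.4 -1.8  0.4] Mz [-0.14  0.12  0.02] g 30.0 w 39.6
press True 6.82 z 205.97 F [-2.1 -0.2  5.8] Mz [ 0.05  0.19 -0.01] g 30.0 w 39.3
turned -0.05 7.53 z 206.58 F [-0.7 -1.2  1.2] Mz [-0.33  0.16  0.01] g 30.0 w 39.7
press True 7.81 z 206.27 F [-0.9 -1.3  6. ] Mz [-0.01  0.23 -0.01] g 30.0 w 39.4
turned 0.35 8.53 z 206.91 F [-1.2 -2.6  0.4] Mz [-0.62  0.13  0.05] g 30.0 w 39.7
press True 8.8 z 206.6 F [-1.9  0.1  7.3] Mz [-0.07  0.26 -0.  ] g 30.0 w 39.0
```

```bash
python3 - <<'E'
from h import *
xy=np.load("xy.npy"); y=.35; z=206+P*1.2; env.move_l([*xy,z],rate=20)
for i in range(7):
    z=turn(xy,z,y,y+.3,step=.3); y+=.3
    st=env.move_l([*xy,z-3.5],rate=6,f_stop=8); s=rep('%.2f press %s'%(y,st))
    if not st: break
    env.move_l([*xy,z],rate=20)
E
```

```text
0.65 press True 10.0 z 206.65 F [-1.1 -1.7  6.5] Mz [-0.18  0.23 -0.04] g 30.0 w 39.8
0.95 press True 11.12 z 206.46 F [-0.5 -1.5  4.8] Mz [-0.3   0.05 -0.01] g 30.0 w 39.5
1.25 press False 12.64 z 204.15 F [ 1.2 -4.9 -2.6] Mz [-0.91 -0.29 -0.04] g 30.0 w 39.5
```

```bash
python3 - <<'E'
from h import *
xy=np.load("xy.npy")
st=env.move_l([*xy,199],rate=5,f_stop=8); s=rep('down %s'%st)
im=viewer.camera("wrist"); cv2.imwrite("pics/w2.png",im)
im=viewer.camera("scene"); cv2.imwrite("pics/s2.png",im)
a=cv2.resize(cv2.imread("pics/w2.png")[100:300,150:370],(440,400)); b=cv2.resize(im[130:240,200:299],(360,400),interpolation=cv2.INTER_CUBIC); cv2.imwrite("pics/c2.png",np.hstack([a,b]))
E
```

```text
down True 13.2 z 202.36 F [-0.8 -1.9  5.5] Mz [-0.33  0.12  0.01] g 30.0 w 39.8
```

View pics/c2.png

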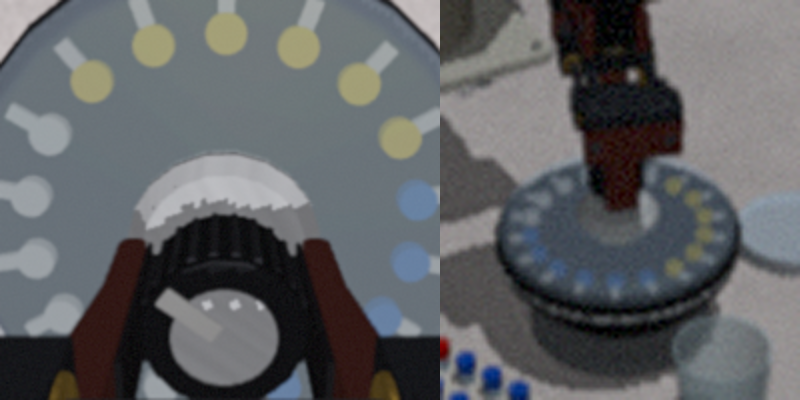

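The drop shows as about 4.3 mm of free fall. The index mark sits about 54° left of up at yaw 1.25, which agrees with 2.1 rad turned and no slip. Next: turn forward 2.1 rad, regrip at 3.45, then turn forward 4.3 rad.

```bash
python3 - <<'E'
from h import *
xy=np.load("xy.npy"); z=202.5
z=turn(xy,z,1.25,-.85,step=.35); rep('fwd1')
set_gripper(56); 
for y in np.linspace(-.85,3.45,4)[1:]: env.move_joints(env.ik([*xy,z],quat(y)))
print(env.read_state()['qpos'][5]); rep('open')
set_gripper(30); rep('grip')
viewer.camera("wrist"); a=viewer.camera("wrist")
z=turn(xy,z,3.45,1.3,step=.35); rep('fwd2')
b=viewer.camera("wrist")
st=env.move_l([*xy,z-1.5],rate=5,f_stop=6); rep('press %s'%st); np.save("z.npy",z)
cv2.imwrite("pics/c3.png",np.hstack([cv2.resize(i[180:300,200:320],(400,400)) for i in (a,b)]))
E
```

```text
fwd1 16.04 z 200.82 F [-1.4 -3.1  2.8] Mz [-0.58  0.17 -0.04] g 30.0 w 39.6
-1.9247368104819385
open 20.4 z 200.82 F [ 0.5  0.  -0.4] Mz [ 0.05 -0.13  0.05] g 0.0 w 56.2
grip 20.81 z 200.85 F [ 0.4 -1.1  0. ] Mz [-0.04 -0.1  -0.01] g 30.0 w 39.7
fwd2 23.65 z 199.13 F [ 0.9 -1.9 -1. ] Mz [-0.5  -0.24 -0.01] g 30.0 w 39.5
press True 23.93 z 198.82 F [-1.1 -0.3  5. ] Mz [-0.13  0.   -0.01] g 30.0 w 39.5
```

View pics/c3.png

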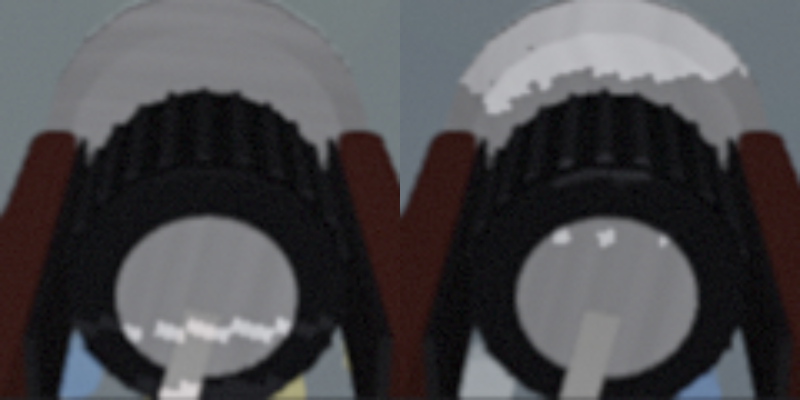

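The index mark sits the same way in the hand before and after (down-left), so the grip isn't slipping and the knob is following. The press is blocked on the thread. I'll finish the last 2.15 rad.

```bash
python3 - <<'E'
from h import *
xy=np.load("xy.npy"); z=float(np.load("z.npy")); env.move_l([*xy,z],rate=10)
z=turn(xy,z,1.3,-.85,step=.35); rep('fwd3'); env.hold(.3)
st=env.move_l([*xy,z-1.5],rate=5,f_stop=6); rep('press %s'%st)
env.move_l([*xy,z],rate=10); env.hold(.5); rep('end')
b=viewer.camera("wrist");t=viewer.camera("top")
cv2.imwrite("pics/c4.png",np.hstack([cv2.resize(b[180:300,200:320],(400,400)),cv2.resize(t[110:230,90:330],(400,400*120//240)).repeat(2,0)]))
E
```

```text
fwd3 26.93 z 197.42 F [ 0.2 -4.6  0.8] Mz [-0.73 -0.   -0.04] g 30.0 w 39.7
press True 27.46 z 197.11 F [-0.6 -1.3  4.9] Mz [-0.12  0.13  0.01] g 30.0 w 39.6
end 28.21 z 197.39 F [-0.3 -1.8  0.9] Mz [-0.37 -0.03  0.1 ] g 30.0 w 39.6
```

View pics/c4.png

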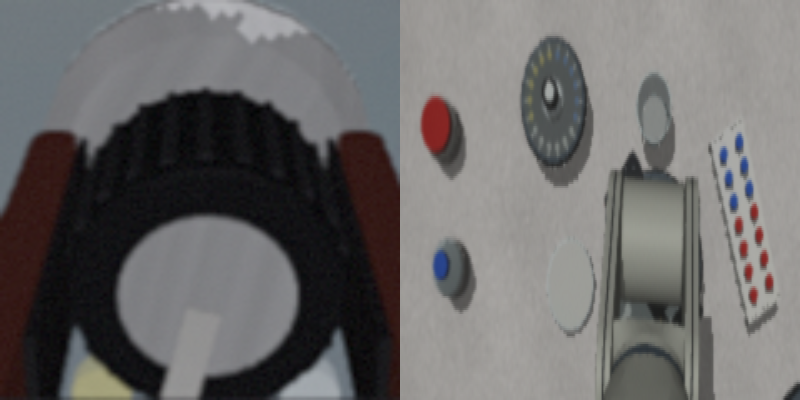

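The mark still sits the same way in the hand, the press is blocked after 5.2 mm of descent (one turn), the grip is at 30 N, and the bystanders in view are where they were. Handing in.

```bash
python3 -c "
from station import workorder; print(workorder.sign_off())"
```

```text
the job is handed in; nothing more can be done
None
```

I turned the lid screw backward until it dropped into the thread, then forward about one full turn (6.4 rad, 5.2 mm of descent), and handed the job in with the knob still gripped at 30 N; no verdict was returned.

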